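Reset the stuck clamp of the card-terminal cradle

ROBOT

A 7-joint arm with a two-finger parallel gripper is mounted at the origin on a cart in front of the work surface, level with it; the furniture and walls round the work are solid. World frame = base frame: x ahead of the robot, y to its left, z up, the work surface at z = 0. Lengths are in m, angles in rad, forces in N, time in s.
With the tool pointing down it reaches from about 0.4 to 0.85 m from the base axis. Payload 4.5 kg.
Tool frame: the origin (TCP) lies at the very end of the fingers, on their centre line; the grasp point (between the pads) lies 19 mm behind it (tcp_to_grasp is the z of the grasp point in the tool frame, in m); z points along the fingers, y is the line along which they close (so a half turn about z gives the same grasp; the last joint's range is limited). The gripper opens to 88 mm and grips with 3 to 60 N. Pads are 18 mm wide; open, the fingers measure 123 mm over their backs; the gripper's body (75 mm by 187 mm) begins 45 mm behind the grasp point.
Start: joints at [-1.188, 0.689, -0.195, 1.565, 0.157, 0.902, -0.215], TCP at [0.214, 0.587, 0.239] pointing down, gripper open.
Joint ranges: [-3.01, 3.01], [-0.46, 2.08], [-1.47, 1.51], [0.13, 2.56], [-1, 4.14], [0.04, 2.09], [-2.66, 2.66]. Speed limits (rad/s): [2.57, 2.57, 3.14, 3.14, 3.14, 3.14, 3.14].

INTERFACE

Orientations are given as a unit quaternion [x, y, z, w].
In Python, from plant import * gives the robot as it stands. The module is installed in compiled form; this text tells all that it offers.
- The arm moves only by the shell command python3 -m jog 'ROWS' [OPENING] [FORCE]. ROWS is JSON, a list that holds one entry, the list of rows, each a list of 6 numbers: the shift along the tool's x, y, z in m, then the turn, a rotation vector about the tool's x, y, z in rad. In form: [[[dx, dy, dz, ax, ay, az], ...]]. A call has 1 to 12 rows; each row shifts and turns the commanded pose from where the row before left it, along the tool's axes as they then stand; what a row does not reach is not made up. A row lasts 1/8 s, in which the tool goes at most 62.5 mm and 10.7 degrees, less where a joint would pass 70% of its speed; a pose out of reach is approached as far as the arm can. A call with a gripper value outside its range is refused whole. OPENING is the finger opening in m, from 0 to 0.0881, set as the call begins (- or left out, the last holds). The fingers move at their own pace and stop on an object; FORCE is the grip in N (left out, the last holds). Time passes only in rows, so rows that do not move let the fingers close. It gives the time, the measured TCP pose, the force, the opening and the grip force at its end, in the units of the state.
- get_state(): the state, without advancing time (a new reading comes with each control period).
- snapshot(name): name is "scene" or "top" or "wrist"; returns a dict with "frame" (420x560x3 uint8, red, green, blue), "mtx" (3x3 intrinsics, pixels), "D" ([k1, k2, p1, p2, k3] as OpenCV has them; the pictures are not rectified), "xyz" and "orientation" of the camera in the world; the wrist camera has in their place "mount" (4x4, takes a point from camera to tool coordinates, whose origin is the TCP and whose axes are the flange's). Camera axes: x right, y down, z forward; pixel columns grow to the right and rows downward; lengths in m; the calibration is good to about 2 mm. A picture is of the moment at which its call begins: read the wrist's pose just before it. There is no depth.
- finish_job(): hands the job in; it is judged then, once.
The state is a dict: "clock": time; "q": joint angles; "qd": joint speeds; "joint_torque": joint torques, N m; "tool_pos": TCP position; "eef_rot": TCP orientation; "contact_force": force on the tool from outside, world axes, zero at the start; "moment": the same for the moment, N m; "opening": opening from 0.0 (shut) to 1.0 (fully open); "finger_force": force on a finger pad.
Only numpy, scipy, OpenCV 4.12 (cv2) and the standard library are available. Lean on these libraries where they do the work, as an engineer would, in place of code of your own. Each camera call takes 0.05 s, during which the arm holds its last target. There are 200 camera calls.

TASK

The card terminal stands loose in its counter cradle because the T-knob that clamps the sliding jaw has seized. Break the knob loose anticlockwise and back it off about a quarter turn, slide the jaw up until the terminal sits square and snug between both rubber-lined jaws with a light push, not a hard squeeze, then, still holding the jaw against it, tighten the knob firmly again and let go. Leave the things around the cradle where they are.

Things in the scene. Friction and masses are not known exactly. Their poses are not given: they have to be found in the camera images.
- cradle: The terminal cradle, fixed to the counter: a grey base plate 140 x 245 x 8 mm with a fixed jaw at one end and a sliding jaw with a black T-knob at the other. Origin: middle of the plate's underside, on the counter. Its y axis runs from the sliding jaw to the fixed jaw, x across the plate, z up.
- fixed_jaw: The fixed jaw, a grey upright 110 mm wide and 34 mm high, with a rubber-faced pad (90 x 28 mm) on an adjusting screw before it. Origin: at the level of the plate's top, 102.5 mm along y from the middle of the cradle; axes as the cradle's. The pad faces -y; how far its screw is set differs (face 3 to 23 mm before the origin) and is not measured. It stands firm: leave it as it is set.
- clamp_jaw: The sliding jaw, a grey block 70 mm long with a face plate 100 mm wide and 34 mm high. Slides along the cradle's y, 0 to 90 mm from its rearmost place. Origin: on the knob's axis, level with the plate's top. Locked (holds about 35 N) while the knob is tight; slides with about 1 N when the knob is backed off, with the knob as its handle, and is pushed back by its lining if let go before it is clamped.
- knob_grip (a point): Point on the knob's axis, 68 mm over the counter when tight, 2 mm above the middle of its T-bar: a black bar 47 mm long (along this frame's y), 13 mm thick (along x), 26 mm high. The top of the jaw lies 26 mm below this point. Frame turns with the knob, z up; when tight the bar points along the cradle's y. The knob rises 1.5 mm per radian opened.
- clamp_knob (a joint): Turn of the knob, rad, growing anticlockwise seen from above: 0 is tight at the stop (it starts within 0.06 of it), 1.5 the slack stop. It sticks fast until about 0.35 N m breaks it loose; the pressure is gone at 0.5 rad, beyond which it turns freely (0.03 N m). Turned back it bites from 0.5 on: about 0.15 N m at 0.2, 0.4 N m to reach 0. It stays where it is left.
- card_terminal: The payment terminal, black, loose, 0.3 kg: body 69 mm wide, 150 mm long, straight sides 18 mm high (a little narrower above), 73 mm with the paper slip. Stands on the plate between the jaws, long sides to them, with a gap of up to 52 mm at each side. Origin: middle of its underside; for its directions see terminal_mid.
- terminal_mid (a point): Middle of the terminal's body, 9 mm above its underside. x along its 150 mm length, y across its 69 mm width, z up; square in the cradle when x is parallel to the cradle's x.
- loyalty_stamp: Bystander: wooden hand stamp, 28 x 38 x 69 mm, loose, standing near the fixed jaw. Origin: middle of its underside.
- marker_pen: Bystander: pen 135 mm long, loose, lying beside the fixed jaw's end of the cradle. Origin: its middle, at its underside.
- shot_glass: Bystander: small glass 47 mm wide, 58 mm high, loose, behind the cradle (farther from the robot). Origin: middle of its underside.
- cocoa_shaker: Bystander: shaker 44 mm wide, 90 mm high, loose, behind the cradle. Origin: middle of its underside.
- portafilter: Bystander: portafilter with wooden handle, 203 x 95 x 52 mm, loose, to the right of the cradle. Origin: under its middle.
- espresso_cup_2: Bystander: small cup 58 mm wide, 55 mm high, with a handle, loose, at the right near the front edge. Origin: under its middle.
- lining_face (a point): Middle of the front of the sliding jaw's rubber lining (92 mm wide, 26 mm high), 42 mm ahead (+y) of the jaw's origin. Axes as the cradle's. The lining yields about 1 mm for each 7 N, 3.5 mm at most. A push of 5 to 10 N holds the terminal snug; more than 15 N would harm its case.
Things that resemble listed ones, but are neither listed nor needed, are in the scene too. Leave any pink look-alike of the card_terminal alone.

How it is judged:
On the way, in this order (a step that is already met when the one before it is completed fails the run):
1. the knob is broken loose and backed off by more than 0.9 rad (value of joint clamp_knob above 0.9 rad), for 0.1 s.
2. the jaw, slid up, presses the terminal against the fixed jaw (contact force between clamp_jaw and card_terminal above 2 N and contact force between fixed_jaw and card_terminal above 1 N), for 0.2 s.
At the end, for the whole second after the job is handed in: The knob is tight again (within 0.15 rad of its stop), the terminal stands flat on the plate (tilt under 0.05 rad), square to the cradle (within 0.05 rad), at rest, held between both jaws: the sliding jaw presses it with more than 2 N and it bears on the fixed jaw with more than 1 N (all of step 2 and value of joint clamp_knob below 0.15 rad and angle between the x axis of terminal_mid and the x axis of cradle, either way round below 0.05 rad and angle between card_terminal's own z axis and vertical below 0.05 rad and linear speed of card_terminal below 0.02 m/s); the robot touches nothing.
It fails at once if the terminal is squeezed with more than 15 N (contact force between any of clamp_jaw, fixed_jaw and card_terminal above 15 N).
It fails at once if a bystander is moved by more than 25 mm (distance of any of loyalty_stamp, marker_pen, shot_glass, cocoa_shaker, portafilter, espresso_cup_2 from where it was at the start of the episode above 0.025 m).
It also fails if it takes over 48 s, if anything falls off the work surface, if the arm or the gripper's body presses on something with over 40 N, if the wrist force passes 120 N, or if a joint passes its speed limit or range.

## Working session

There is one attempt and no reset: what is moved stays moved. The work goes in short steps, Python scripts to look and compute and a shell command to move; the robot and the scene stay as the last step left them, time stands still between calls to the robot, and variables do not carry over. Pictures are saved under pics/ and viewed, at most 10 in all, crops included, and the job is handed in when it is done.

```bash
mkdir -p pics; cat > h.py <<'E'
from plant import *
import numpy as np, cv2
from scipy.spatial.transform import Rotation as R
def cam(n):
    s=get_state(); c=snapshot(n)
    if n=="wrist":
        T=np.eye(4);T[:3,:3]=R.from_quat(s["eef_rot"]).as_matrix();T[:3,3]=s["tool_pos"];M=T@np.array(c["mount"])
    else:
        M=np.eye(4);M[:3,:3]=R.from_quat(c["orientation"]).as_matrix();M[:3,3]=c["xyz"]
    c["M"]=M; return c
def save(c,f): cv2.imwrite(f,c["frame"][:,:,::-1])
def ray(c,px,z):
    p=cv2.undistortPoints(np.array(px,float).reshape(-1,1,2),np.array(c["mtx"]),np.array(c["D"])).reshape(-1,2)
    d=np.c_[p,np.ones(len(p))]@c["M"][:3,:3].T; o=c["M"][:3,3]
    return o+d*((z-o[2])/d[:,2])[:,None]
def proj(c,P):
    Mi=np.linalg.inv(c["M"]); 
    return cv2.projectPoints(np.array(P,float).reshape(-1,1,3),cv2.Rodrigues(Mi[:3,:3])[0],Mi[:3,3],np.array(c["mtx"]),np.array(c["D"]))[0].reshape(-1,2)
E
python3 - <<'E'
from h import *
import pickle
s=get_state();print({k:np.round(v,3) for k,v in s.items()})
for n in("top","scene"):
    c=cam(n);save(c,f"pics/{n}0.png");pickle.dump(c,open(n+".pkl","wb"));print(n,np.round(c["M"],3))
E
```

```text
{'clock': np.float64(0.0), 'q': array([-1.188,  0.69 , -0.195,  1.566,  0.157,  0.902, -0.215]), 'qd': array([ 0.001,  0.   , -0.   ,  0.001,  0.   ,  0.   ,  0.001]), 'joint_torque': array([-1.0000e-03, -5.2754e+01, -1.2670e+00, -1.5343e+01, -5.3000e-02,
        7.0000e-03,  0.0000e+00]), 'tool_pos': array([0.213, 0.587, 0.238]), 'eef_rot': array([ 0.173,  0.985, -0.001, -0.   ]), 'contact_force': array([-0.138, -0.646, -1.478]), 'moment': array([-0.003, -0.006, -0.   ]), 'finger_force': np.float64(0.0), 'opening': np.float64(1.0)}
top [[-0.11  -0.967  0.23   0.262]
 [-0.994  0.108 -0.023  0.053]
 [-0.002 -0.231 -0.973  1.135]
 [ 0.     0.     0.     1.   ]]
scene [[-0.639 -0.367  0.676 -0.387]
 [-0.769  0.318 -0.554  0.759]
 [-0.011 -0.874 -0.486  0.686]
 [ 0.     0.     0.     1.   ]]
```

View pics/top0.png

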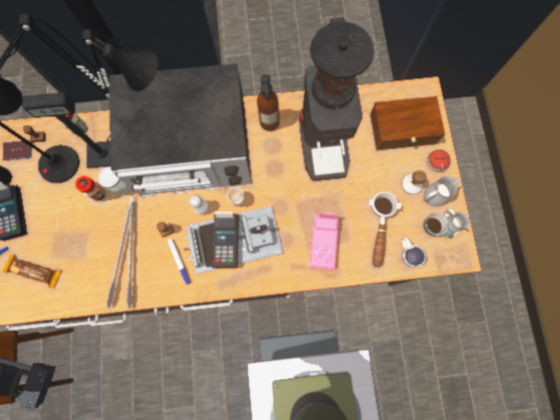

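View pics/scene0.png

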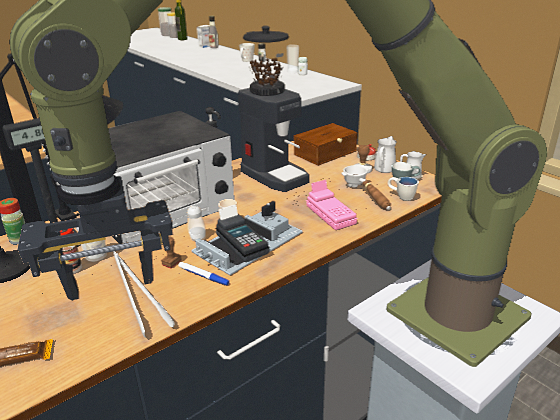

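The top view shows the cradle at about (190–280, 208–270), with the terminal near (226,240) and the knob near (260,230). The fixed jaw is on the left. The pink look-alike is at (325,240), and the stamp, pen, shaker and glass stand around the cradle's left and far side. Next I'll enlarge the cradle.

```bash
python3 - <<'E'
from h import *
import pickle
c=pickle.load(open("top.pkl","rb"))
f=c["frame"][195:285,175:295];cv2.imwrite("pics/topc.png",cv2.resize(f[:,:,::-1],None,fx=6,fy=6,interpolation=cv2.INTER_CUBIC))
print(np.round(ray(c,[[262,231],[226,240],[200,245]],.05),3))
E
```

```text
[[0.485 0.085 0.05 ]
 [0.471 0.184 0.05 ]
 [0.465 0.254 0.05 ]]
```

View pics/topc.png

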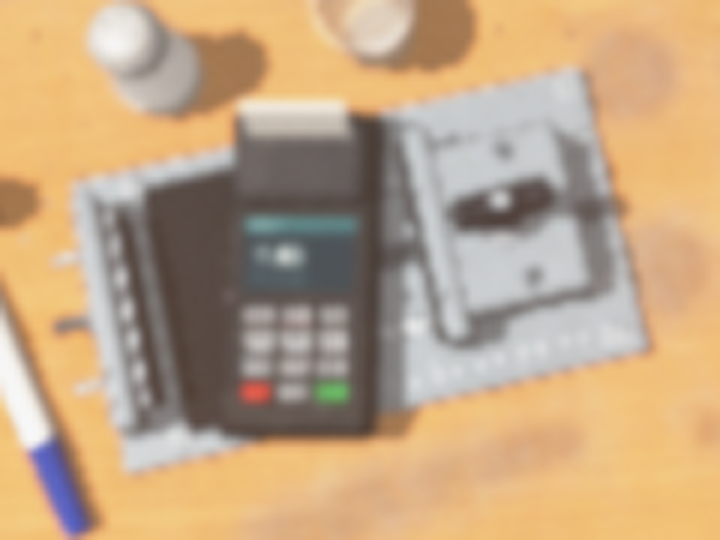

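```bash
python3 - <<'E'
from h import *
import pickle
c=pickle.load(open("top.pkl","rb"))
cr=lambda L:[[175+x/6-.4,195+y/6-.4] for x,y in L]
p=ray(c,cr([[585,68],[650,350],[125,470],[75,185]]),.008)
print(np.round(p,4),[round(float(np.linalg.norm(p[i]-p[i-1])),4) for i in range(4)])
o=p.mean(0); y=(p[2]+p[3]-p[0]-p[1])[:2];y/=np.linalg.norm(y);x=np.array([y[1],-y[0]])
print("o",o,"yaw of y axis",np.degrees(np.arctan2(y[1],y[0])))
k=ray(c,cr([[503,204]]),.079)[0];print("knob",k,"cradle xy",(k-o)[:2]@x,(k-o)[:2]@y)
e=ray(c,cr([[450,218],[556,190]]),.075);d=e[0]-e[1];print("bar",np.degrees(np.arctan2(d[1],d[0])),np.linalg.norm(d))
t=ray(c,cr([[375,432],[225,428]]),.02);print("term corners", [( (q-o)[:2]@x,(q-o)[:2]@y) for q in t])
s=get_state();Rt=R.from_quat(s["eef_rot"]).as_matrix();print(np.round(Rt,3))
ty=Rt[:2,1];tx=x if ty@x>0 else -x
# tool z down: turn about tool z
a=np.arctan2(*(Rt.T@np.r_[tx,0])[[0,1]]*np.array([-1,1]));print("turn tool z",a, "q7",s["q"][6])
print("to TCP knob+0.12 : tool shift", Rt.T@(np.r_[k[:2],.16]-s["tool_pos"]))
E
```

```text
[[0.5626 0.0511 0.008 ]
 [0.4259 0.0354 0.008 ]
 [0.3977 0.2787 0.008 ]
 [0.5327 0.2938 0.008 ]] [0.2446, 0.1376, 0.245, 0.1359]
o [0.47969479 0.16474298 0.008     ] yaw of y axis 96.80694097597733
knob [0.48644218 0.09321398 0.079     ] cradle xy -0.001778093321857066 -0.07182452992242572
bar 98.78874069960774 0.04798834435030792
term corners [(np.float64(-0.0785447911105223), np.float64(0.007709695958314867)), (np.float64(-0.06135015027159672), np.float64(0.07332901044280382))]
[[-0.94   0.342 -0.   ]
 [ 0.342  0.94  -0.002]
 [-0.    -0.002 -1.   ]]
turn tool z 1.1032790439775468 q7 -0.21508794595806877
to TCP knob+0.12 : tool shift [-0.42520715 -0.37051867  0.07865942]
```

```bash
python3 -m jog '[[[-0.03,-0.026,0.002,0,0,0],[-0.0425,-0.037,0.004,0,0,0],[-0.0425,-0.037,0.004,0,0,0],[-0.0425,-0.037,0.004,0,0,0],[-0.0425,-0.037,0.004,0,0,0],[-0.0425,-0.037,0.004,0,0,0],[-0.0425,-0.037,0.004,0,0,0],[-0.0425,-0.037,0.004,0,0,0],[-0.0425,-0.037,0.004,0,0,0],[-0.0325,-0.028,0.004,0,0,0],[-0.02,-0.018,0.002,0,0,0],[0,0,0,0,0,0]]]' 0.05 60; python3 -m jog '[[[0,0,0,0,0,0.15],[0,0,0,0,0,0.17],[0,0,0,0,0,0.17],[0,0,0,0,0,0.17],[0,0,0,0,0,0.17],[0,0,0,0,0,0.17],[0,0,0,0,0,0.1],[0,0,0,0,0,0],[0,0,0,0,0,0]]]'
python3 - <<'E'
from h import *
import pickle
c=cam("wrist");save(c,"pics/w1.png");pickle.dump(c,open("w1.pkl","wb"))
s=get_state();print(np.round(s["q"],2),s["tool_pos"],s["contact_force"],np.round(R.from_quat(s["eef_rot"]).as_matrix(),3))
E
```

```text
clock: 1.6
tool_pos: [0.4854, 0.0947, 0.1982]
eef_rot: [0.176, 0.984, -0.001, -0.0]
contact_force: [0.3, 0.8, 0.2]
opening: 0.567
finger_force: 0.0
clock: 2.72
tool_pos: [0.4845, 0.0981, 0.1987]
eef_rot: [0.661, 0.75, 0.0, -0.0]
contact_force: [0.2, -0.6, 0.3]
opening: 0.567
finger_force: 0.0
[-0.33  0.58  0.06  2.   -0.06  0.56 -0.11] [0.48460314 0.09787083 0.19869438] [ 0.69313525 -0.33637518  0.06981616] [[-0.124  0.992 -0.   ]
 [ 0.992  0.124  0.   ]
 [ 0.001 -0.    -1.   ]]
```

View pics/w1.png

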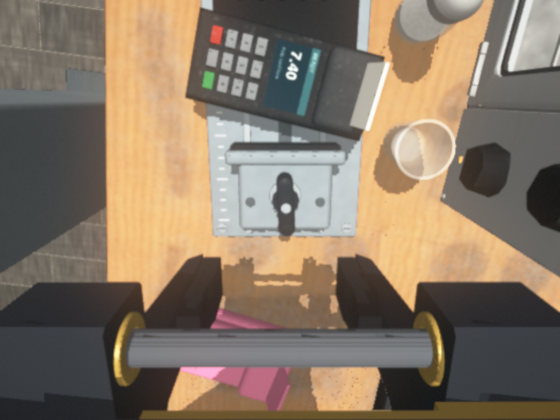

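```bash
python3 - <<'E'
from h import *
import pickle
c=pickle.load(open("w1.pkl","rb"));f=c["frame"]
roi=f[165:240,262:310];m=(roi.max(2)<70).astype(np.uint8)
n,l,st,ce=cv2.connectedComponentsWithStats(m);i=1+st[1:,4].argmax();print(st[i],ce[i]+[262,165])
cv2.imwrite("pics/w1c.png",cv2.resize(f[130:245,200:370,::-1],None,fx=4.5,fy=4.5,interpolation=cv2.INTER_CUBIC))
p=ray(c,[[225,149],[347,149],[215,236],[356,236]],.042);p[2:]=ray(c,[[215,236],[356,236]],.008)
print(np.round(p,4),"plate w",np.linalg.norm(p[2]-p[3]),"face w",np.linalg.norm(p[0]-p[1]))
print("jaw/plate angle",[np.degrees(np.arctan2(d[1],d[0])) for d in(p[1]-p[0],p[3]-p[2])],"plate end mid",(p[2]+p[3])/2)
print("bar",np.round(ray(c,[[285,173],[288,236],[286,205]],.079),4))
E
```

```text
[24 11  1  1  1] [286. 176.]
[[0.4367 0.1263 0.042 ]
 [0.5353 0.1387 0.042 ]
 [0.4297 0.036  0.008 ]
 [0.5656 0.0531 0.008 ]] plate w 0.13696399258437975 face w 0.09930929619124618
jaw/plate angle [np.float64(7.175989789511313), np.float64(7.184783047932791)] plate end mid [0.49766655 0.04457348 0.008     ]
bar [[0.4862 0.1199 0.079 ]
 [0.4949 0.0716 0.079 ]
 [0.4901 0.0959 0.079 ]]
```

View pics/w1c.png

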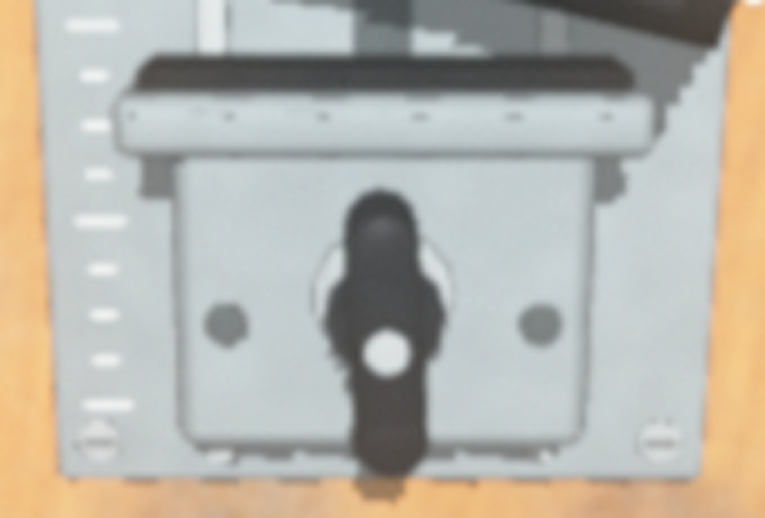

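The wrist view shows the knob pivot near (286,205). The bar is turned about 3° anticlockwise from the cradle's y axis, and the plate and jaw widths check out (137 and 99 mm). I'll descend and grip.

```bash
python3 -m jog '[[[-0.003,0.0055,0.02,0,0,-0.04],[0,0,0.03,0,0,0],[0,0,0.03,0,0,0],[0,0,0.03,0,0,0],[0,0,0.025,0,0,0],[0,0,0.013,0,0,0],[0,0,0,0,0,0],[0,0,0,0,0,0]]]' 0.05 60; python3 -m jog '[[[0,0,0,0,0,0],[0,0,0,0,0,0],[0,0,0,0,0,0],[0,0,0,0,0,0]]]' 0 60
```

```text
clock: 3.78
tool_pos: [0.4913, 0.095, 0.0515]
eef_rot: [0.648, 0.762, 0.001, 0.0]
contact_force: [-0.5, -0.2, 0.2]
opening: 0.568
finger_force: 0.0
clock: 4.28
tool_pos: [0.4901, 0.0948, 0.051]
eef_rot: [0.648, 0.762, -0.0, -0.0]
contact_force: [-2.7, -0.8, 4.8]
opening: 0.212
finger_force: 60.0
```

Opening reads 18.7 mm, wider than the 13 mm bar, so the tips are probably on the hub's collar. I'll regrip 6 mm higher.

```bash
python3 -m jog '[[[0,0,0,0,0,0],[0,0,0,0,0,0],[0,0,-0.003,0,0,0],[0,0,-0.003,0,0,0],[0,0,0,0,0,0]]]' 0.04 60; python3 -m jog '[[[0,0,0,0,0,0],[0,0,0,0,0,0],[0,0,0,0,0,0],[0,0,0,0,0,0]]]' 0 60
```

```text
clock: 4.9
tool_pos: [0.491, 0.0949, 0.057]
eef_rot: [0.648, 0.762, 0.0, 0.0]
contact_force: [-0.2, 0.6, -0.5]
opening: 0.452
finger_force: 0.0
clock: 5.4
tool_pos: [0.4901, 0.0947, 0.0573]
eef_rot: [0.647, 0.762, -0.0, -0.0]
contact_force: [-1.7, -0.8, 8.9]
opening: 0.142
finger_force: 65.1
```

```bash
python3 -m jog '[[[0,-0.001,-0.0005,0,0,-0.05],[0,0,0,0,0,-0.1],[0,0,-0.0002,0,0,-0.1],[0,0,-0.0002,0,0,-0.1],[0,0,0,0,0,0]]]'; python3 -c "
from h import *
s=get_state();print(s['moment'],R.from_quat(s['eef_rot']).as_matrix()[:2,0])"
```

```text
clock: 6.02
tool_pos: [0.4899, 0.0947, 0.0573]
eef_rot: [0.505, 0.863, 0.0, -0.0]
contact_force: [0.9, -0.6, -3.7]
opening: 0.14
finger_force: 66.1
[-0.0428661  -0.22628617  0.1227633 ] [-0.49026505  0.87157338]
```

```bash
python3 -m jog '[[[0,0,-0.0002,0,0,-0.1],[0,0,-0.0002,0,0,-0.13],[0,0,-0.0002,0,0,-0.15],[0,0,-0.0002,0,0,-0.15],[0,0,-0.0002,0,0,-0.15],[0,0,-0.0001,0,0,-0.1],[0,0,0,0,0,0],[0,0,0,0,0,0]]]'; python3 -c "
from h import *
s=get_state();print(s['moment'],s['q'],R.from_quat(s['eef_rot']).as_matrix()[:,:])
c=cam('wrist');save(c,'pics/w2.png')"
```

```text
clock: 7.02
tool_pos: [0.4895, 0.0944, 0.0584]
eef_rot: [0.14, 0.99, -0.0, -0.0]
contact_force: [0.3, -0.6, -6.8]
opening: 0.142
finger_force: 65.9
[-0.15780372 -0.15342378 -0.00830101] [-0.18860224  0.84473119 -0.15509961  2.07187057  0.46958738  0.25867456
  0.54153364] [[-9.60759997e-01  2.77380306e-01 -6.27444252e-04]
 [ 2.77380598e-01  9.60760019e-01 -4.36809930e-04]
 [ 4.81660879e-04 -5.93710369e-04 -9.99999708e-01]]
```

View pics/w2.png

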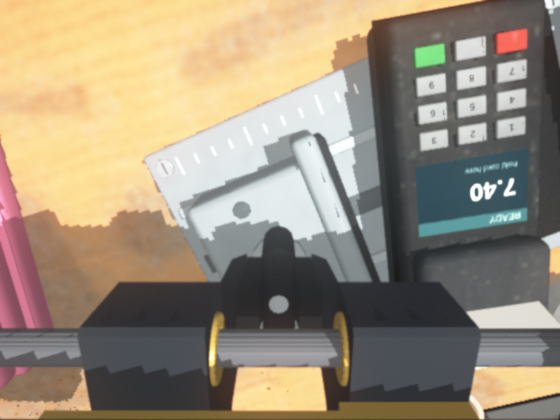

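Grip held and the knob is at about 1.16 rad. The view shows the bar between the fingers, with the terminal at (460,150) still clear of the jaw plate at (340,200). Now I'll slide along cradle y, which is (0.395, 0.919) in tool x, y.

```bash
cat > st.py <<'E'
from h import *
F=[];s=get_state()
M=R.from_quat(s["eef_rot"]).as_matrix();u=np.array([-.1253,.992]);v=np.array([.992,.1253])
k=s["tool_pos"][:2]-np.array([.4905,.0955])
print("slid",round(k@u*1000,1),"lat",round(k@v*1000,1),"F along",round(s["contact_force"][:2]@u,2),"lat",round(s["contact_force"][:2]@v,2),"Fz",round(s["contact_force"][2],1),"Mz",round(s["moment"][2],3),"knob",round(np.arctan2(M[1,0],M[0,0])-np.radians(97.2),3))
E
python3 -m jog '[[[0.001,0.0023,0.0007,0,0,0],[0.002,0.0046,0,0,0,0],[0.002,0.0046,0,0,0,0],[0.002,0.0046,0,0,0,0],[0.001,0.0023,0,0,0,0],[0,0,0,0,0,0]]]'; python3 st.py
```

```text
clock: 7.82
tool_pos: [0.487, 0.1154, 0.0583]
eef_rot: [0.139, 0.99, 0.0, 0.0]
contact_force: [-1.2, -0.9, 4.9]
opening: 0.141
finger_force: 66.7
slid 20.2 lat -1.0 F along -0.71 lat -1.29 Fz 4.9 Mz 0.012 knob 1.167
```

```bash
python3 -m jog '[[[0.0008,0.0018,0,0,0,0],[0.0012,0.0028,0,0,0,0],[0.0012,0.0028,0,0,0,0],[0.0012,0.0028,0,0,0,0],[0,0,0,0,0,0]]]'; python3 st.py;python3 -m jog '[[[0.0008,0.0018,0,0,0,0],[0.0012,0.0028,0,0,0,0],[0.0012,0.0028,0,0,0,0],[0,0,0,0,0,0]]]'; python3 st.py
python3 - <<'E'
from h import *
c=cam("top");f=c["frame"][195:285,175:295];cv2.imwrite("pics/t2.png",cv2.resize(f[:,:,::-1],None,fx=6,fy=6,interpolation=cv2.INTER_CUBIC))
E
```

```text
clock: 8.45
tool_pos: [0.4856, 0.1264, 0.0582]
eef_rot: [0.139, 0.99, 0.0, 0.0]
contact_force: [-1.7, -0.0, 5.2]
opening: 0.143
finger_force: 66.7
slid 31.2 lat -1.0 F along 0.21 lat -1.73 Fz 5.2 Mz -0.036 knob 1.167
clock: 8.95
tool_pos: [0.4847, 0.1342, 0.0583]
eef_rot: [0.139, 0.99, 0.0, 0.0]
contact_force: [-1.9, -0.3, 4.7]
opening: 0.146
finger_force: 66.7
slid 39.1 lat -0.9 F along -0.1 lat -1.88 Fz 4.7 Mz -0.005 knob 1.167
```

View pics/t2.png

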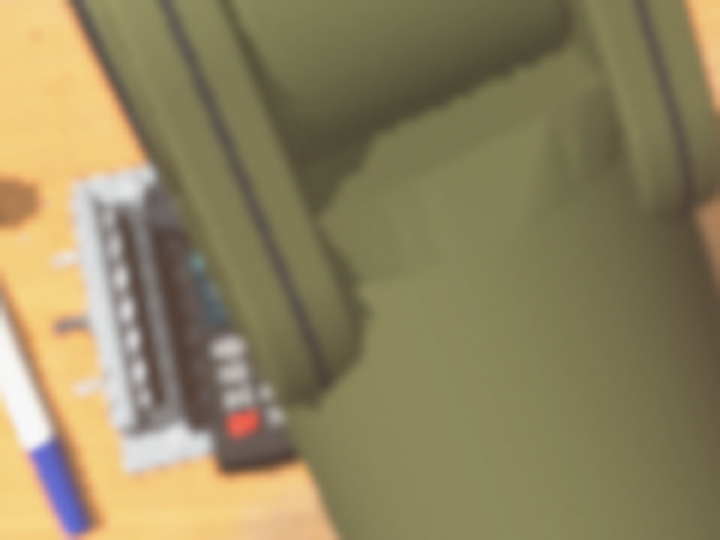

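The terminal is moving ahead of the jaw, with a gap still left at the fixed pad (around (175,350)). I'll advance in small steps and watch the force.

```bash
for i in 1; do python3 -m jog '[[[0.0004,0.0009,0,0,0,0],[0.0004,0.0009,0,0,0,0],[0.0004,0.0009,0,0,0,0],[0.0004,0.0009,0,0,0,0],[0,0,0,0,0,0]]]' >/dev/null; python3 st.py; python3 -m jog '[[[0.0004,0.0009,0,0,0,0],[0.0004,0.0009,0,0,0,0],[0.0004,0.0009,0,0,0,0],[0,0,0,0,0,0]]]' >/dev/null; python3 st.py; done
```

```text
slid 42.5 lat -0.9 F along -2.22 lat -0.58 Fz 5.1 Mz -0.023 knob 1.166
slid 45.5 lat -1.0 F along -1.84 lat -0.73 Fz 5.1 Mz -0.048 knob 1.166
```

```bash
python3 -m jog '[[[0.0004,0.0009,0,0,0,0],[0.0004,0.0009,0,0,0,0],[0,0,0,0,0,0]]]' >/dev/null; python3 st.py; python3 -m jog '[[[0.0004,0.0009,0,0,0,0],[0.0004,0.0009,0,0,0,0],[0,0,0,0,0,0]]]' >/dev/null; python3 st.py
python3 - <<'E'
from h import *
c=cam("scene");f=c["frame"][190:300,170:330];cv2.imwrite("pics/s2.png",cv2.resize(f[:,:,::-1],None,fx=4.5,fy=4.5,interpolation=cv2.INTER_CUBIC))
E
```

```text
slid 47.5 lat -0.9 F along -1.78 lat -0.42 Fz 5.0 Mz -0.057 knob 1.166
slid 49.5 lat -1.0 F along -1.98 lat -0.05 Fz 4.4 Mz -0.008 knob 1.166
```

View pics/s2.png

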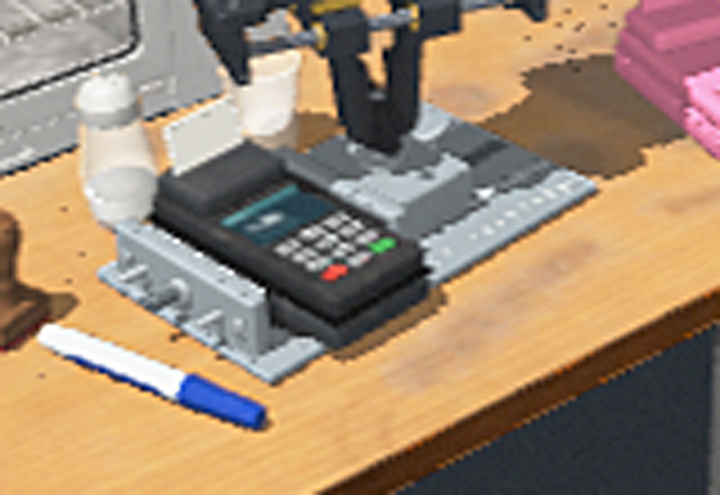

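The terminal looks nearly square and close to the fixed jaw (left edge around (160,215) to (330,310)), and the bystanders haven't moved. I'll use finer steps now.

```bash
python3 -m jog '[[[0.0004,0.0009,0,0,0,0],[0,0,0,0,0,0]]]' >/dev/null; python3 st.py; python3 -m jog '[[[0.0002,0.0005,0,0,0,0],[0,0,0,0,0,0]]]' >/dev/null; python3 st.py
```

```text
slid 50.4 lat -0.9 F along -1.68 lat -0.05 Fz 4.9 Mz -0.03 knob 1.166
slid 50.9 lat -1.0 F along -1.49 lat -1.06 Fz 5.0 Mz 0.032 knob 1.166
```

```bash
python3 -m jog '[[[0.0002,0.0005,0,0,0,0],[0,0,0,0,0,0]]]' >/dev/null; python3 st.py; python3 -m jog '[[[0.0002,0.0005,0,0,0,0],[0,0,0,0,0,0]]]' >/dev/null; python3 st.py
```

```text
slid 51.4 lat -1.0 F along -2.68 lat -0.1 Fz 4.9 Mz -0.032 knob 1.166
slid 51.9 lat -1.0 F along -2.22 lat -0.74 Fz 5.3 Mz 0.002 knob 1.166
```

```bash
python3 -m jog '[[[0.0002,0.0005,0,0,0,0],[0,0,0,0,0,0]]]' >/dev/null; python3 st.py; python3 -m jog '[[[0.0002,0.0005,0,0,0,0],[0,0,0,0,0,0]]]' >/dev/null; python3 st.py
```

```text
slid 52.5 lat -0.9 F along -1.02 lat -0.18 Fz 5.2 Mz -0.052 knob 1.166
slid 53.0 lat -1.0 F along -2.14 lat -0.59 Fz 4.8 Mz -0.037 knob 1.166
```

```bash
python3 -m jog '[[[0.0002,0.0005,0,0,0,0],[0,0,0,0,0,0]]]' >/dev/null; python3 st.py; python3 -m jog '[[[0.0002,0.0005,0,0,0,0],[0,0,0,0,0,0]]]' >/dev/null; python3 st.py
```

```text
slid 53.5 lat -0.9 F along -3.08 lat -0.33 Fz 5.2 Mz -0.02 knob 1.166
slid 54.1 lat -0.9 F along -2.94 lat -0.67 Fz 5.8 Mz 0.041 knob 1.166
```

```bash
python3 -m jog '[[[0.0002,0.0005,0,0,0,0],[0,0,0,0,0,0]]]' >/dev/null; python3 st.py
```

```text
slid 54.6 lat -0.9 F along -2.38 lat -0.53 Fz 5.9 Mz 0.019 knob 1.166
```

```bash
python3 -m jog '[[[0.0002,0.0005,0,0,0,0],[0,0,0,0,0,0]]]' >/dev/null; python3 st.py
```

```text
slid 55.2 lat -1.0 F along -2.39 lat -0.53 Fz 6.1 Mz -0.02 knob 1.166
```

```bash
python3 -m jog '[[[0.0002,0.0005,0,0,0,0],[0,0,0,0,0,0]]]' >/dev/null; python3 st.py
```

```text
slid 55.7 lat -1.0 F along -1.19 lat -0.71 Fz 5.8 Mz 0.022 knob 1.166
```

```bash
python3 -m jog '[[[0.0002,0.0005,0,0,0,0],[0,0,0,0,0,0]]]' >/dev/null; python3 st.py
```

```text
slid 56.2 lat -0.9 F along -2.37 lat -0.78 Fz 4.8 Mz 0.017 knob 1.166
```

```bash
python3 -m jog '[[[0.0002,0.0005,0,0,0,0],[0,0,0,0,0,0]]]' >/dev/null; python3 st.py
```

```text
slid 56.8 lat -0.9 F along -1.97 lat -0.53 Fz 5.6 Mz -0.041 knob 1.166
```

```bash
python3 -m jog '[[[0.0002,0.0005,0,0,0,0],[0,0,0,0,0,0]]]' >/dev/null; python3 st.py
```

```text
slid 57.3 lat -1.0 F along -1.81 lat -0.14 Fz 5.6 Mz 0.009 knob 1.166
```

```bash
python3 -m jog '[[[0.0002,0.0005,0,0,0,0],[0,0,0,0,0,0]]]' >/dev/null; python3 st.py
```

```text
slid 57.6 lat -0.9 F along -3.25 lat -0.92 Fz 5.6 Mz 0.025 knob 1.166
```

```bash
python3 -m jog '[[[0.0002,0.0005,0,0,0,0],[0,0,0,0,0,0]]]' >/dev/null; python3 st.py; python3 - <<'E'
from h import *
c=cam("scene");f=c["frame"][220:280,185:275];cv2.imwrite("pics/s3.png",cv2.resize(f[:,:,::-1],None,fx=8,fy=8,interpolation=cv2.INTER_CUBIC))
E
```

```text
slid 57.7 lat -0.9 F along -3.19 lat -0.41 Fz 5.3 Mz 0.018 knob 1.166
```

View pics/s3.png

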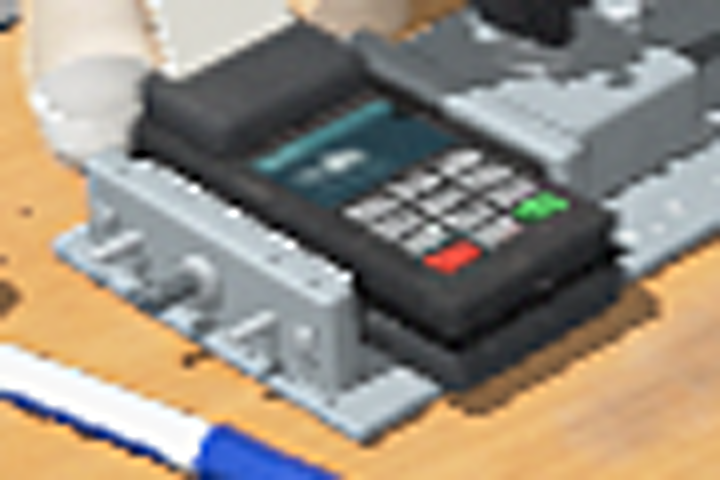

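The slide has stopped at 57.7 mm while the force rises, so the terminal is against the fixed pad and looks square. I'll build up to about 8 N.

```bash
python3 -m jog '[[[0.0004,0.0009,0,0,0,0],[0,0,0,0,0,0]]]' >/dev/null; python3 st.py
```

```text
slid 58.1 lat -0.9 F along -4.35 lat -0.22 Fz 5.8 Mz -0.002 knob 1.165
```

```bash
python3 -m jog '[[[0.0004,0.0009,0,0,0,0],[0,0,0,0,0,0]]]' >/dev/null; python3 st.py
```

```text
slid 58.3 lat -0.9 F along -5.99 lat -0.14 Fz 5.8 Mz -0.008 knob 1.165
```

```bash
python3 -m jog '[[[0.0004,0.0009,0,0,0,0],[0,0,0,0,0,0],[0,0,0,0,0,0]]]' >/dev/null; python3 st.py;  python3 -m jog '[[[0,0,0,0,0,0]]]' >/dev/null; python3 st.py
```

```text
slid 58.6 lat -1.0 F along -6.43 lat -0.32 Fz 5.8 Mz -0.025 knob 1.164
slid 58.6 lat -1.0 F along -5.87 lat -0.09 Fz 6.0 Mz 0.056 knob 1.164
```

```bash
python3 -m jog '[[[0,0,0.0001,0,0,0.06],[0,0,0.0002,0,0,0.1],[0,0,0.0002,0,0,0.1],[0,0,0.0002,0,0,0.1],[0,0,0.0002,0,0,0.1],[0,0,0.0001,0,0,0.1],[0,0,0,0,0,0],[0,0,0,0,0,0]]]' >/dev/null; python3 st.py;python3 -m jog '[[[0,0,0,0,0,0]]]' >/dev/null; python3 st.py; python3 -c "
from h import *
M=R.from_quat(get_state()['eef_rot']).as_matrix();print(M.T@[-.1253,.992,0])"
```

```text
slid 58.8 lat -0.7 F along -6.7 lat 0.56 Fz 7.2 Mz -0.137 knob 0.603
slid 58.8 lat -0.7 F along -6.84 lat 0.85 Fz 7.1 Mz -0.144 knob 0.603
[ 0.82332514  0.56735355 -0.00312269]
```

```bash
python3 -m jog '[[[0,0,0.0002,0,0,0.1],[0,0,0.0002,0,0,0.1],[0,0,0.0001,0,0,0.1],[0,0,0.0001,0,0,0.1],[0,0,0,0,0,0]]]' >/dev/null; python3 st.py
```

```text
slid 58.7 lat -0.5 F along -7.22 lat -1.18 Fz 11.2 Mz 0.332 knob 0.204
```

```bash
python3 -m jog '[[[0,0,0.0001,0,0,0.1],[0,0,0.0001,0,0,0.1],[0,0,0,0,0,0]]]' >/dev/null; python3 st.py
```

```text
slid 58.7 lat -0.3 F along -8.67 lat -0.7 Fz 13.7 Mz 0.781 knob 0.006
```

```bash
python3 -m jog '[[[0,0,0,0,0,0.04],[0,0,0,0,0,0],[-0.0015,0,0,0,0,0],[-0.0015,0,0,0,0,0],[0,0,0,0,0,-0.03],[0,0,0,0,0,0]]]'; python3 st.py
```

```text
clock: 18.85
tool_pos: [0.4828, 0.1537, 0.0573]
eef_rot: [0.662, 0.75, 0.001, 0.001]
contact_force: [-1.2, -2.2, 12.6]
opening: 0.137
finger_force: 67.2
slid 58.7 lat -0.3 F along -1.99 lat -1.51 Fz 12.6 Mz 0.327 knob -0.002
```

Tight, with the jaw locked: the slide stayed at 58.7 mm when I took off the push. Releasing and retreating upward.

```bash
python3 -m jog '[[[0,0,0,0,0,0],[0,0,0,0,0,0],[0,0,0,0,0,0],[0,0,-0.01,0,0,0],[0,0,-0.03,0,0,0],[0,0,-0.04,0,0,0],[0,0,-0.04,0,0,0],[0,0,-0.03,0,0,0],[0,0,0,0,0,0]]]' 0.04
python3 - <<'E'
from h import *
import pickle
c=cam("wrist");save(c,"pics/w3.png");pickle.dump(c,open("w3.pkl","wb"))
E
```

```text
clock: 19.98
tool_pos: [0.483, 0.1538, 0.2084]
eef_rot: [0.663, 0.749, 0.002, 0.001]
contact_force: [-0.5, 0.3, -0.4]
opening: 0.457
finger_force: 0.0
```

View pics/w3.png

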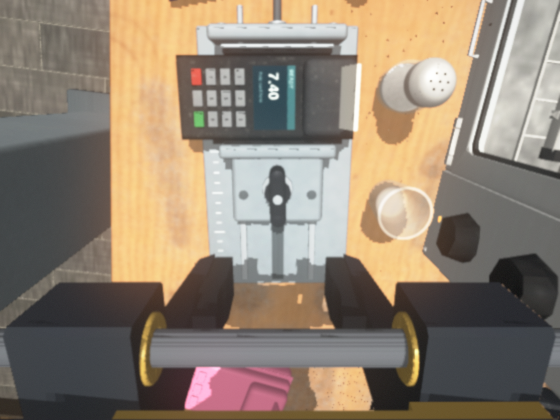

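The terminal sits square between both jaws, the knob bar is aligned with the cradle (277,170 to 278,225), and the bystanders are in place. Handing in.

```bash
python3 -c "
from plant import *
print(finish_job())"
```

```text
the job is handed in; nothing more can be done
None
```

The job is handed in after about 20 s of robot time, no verdict returned: I backed the knob off to about 1.16 rad, slid the jaw up with a push of roughly 6 to 7 N, retightened the knob to its stop and released, and the last picture shows the terminal square between both jaws with the arm clear and no bystander visibly moved.

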